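# Check the gear play of a returned hand-crank chopper

## Task

Check the gear wear of the returned chopper standing on the red mat: gently rock its crank clockwise (seen from above) until you feel the gears bite, then anticlockwise until they bite, then clockwise to the bite once more, never forcing it past the bite. Then slide the red marker on the scale to the total free play you measured, in degrees from bite to bite, right to within five degrees, and let go. Leave the other two choppers and everything else on the bench alone.

Things in the scene. Friction and masses are not known exactly. Their poses are not given: they have to be found in the camera images.
- mat: flat red mat, 190 x 190 x 3 mm, fixed; origin at the centre of its underside, under the chopper to be checked. Its blade shaft is locked, so the crank only rocks: nearly free (about 0.5 N at the knob) through its free play of 10 to 60 degrees, which is not centred on the body's x, then the gears bite, a springy resistance of 4 N per mm. The play differs between choppers; only feel tells it
- chopper_a: one of three outwardly identical hand-crank food choppers: white bowl on a black suction foot stuck fast to the bench, green lid, 146 mm across, lid top 124 mm up; origin at the centre of the foot's underside, z up along the crank's axis; the grey crank arm on the lid (its top face 139 mm above the origin) points along this body's +x, give or take 40 degrees
- knob_a (a point): centre of the top of the orange upright knob at the end of chopper_a's crank arm, 60 mm from the crank's axis, 176 mm above the chopper's origin; cylinder of 24 mm diameter, 36 mm high, that spins freely on the arm, so it can be held while the crank turns
- gear_a (a joint): elastic twist, in rad, of chopper_a's locked blade shaft under the lid: about 0 while the crank is within its free play, positive when the crank presses anticlockwise on the gears, negative clockwise; 0.016 rad per 4 N at the knob
- chopper_b: one of three outwardly identical hand-crank food choppers: white bowl on a black suction foot stuck fast to the bench, green lid, 146 mm across, lid top 124 mm up; origin at the centre of the foot's underside, z up along the crank's axis; the grey crank arm on the lid (its top face 139 mm above the origin) points along this body's +x, give or take 40 degrees
- knob_b (a point): centre of the top of the orange upright knob at the end of chopper_b's crank arm, 60 mm from the crank's axis, 176 mm above the chopper's origin; cylinder of 24 mm diameter, 36 mm high, that spins freely on the arm, so it can be held while the crank turns
- gear_b (a joint): elastic twist, in rad, of chopper_b's locked blade shaft under the lid: about 0 while the crank is within its free play, positive when the crank presses anticlockwise on the gears, negative clockwise; 0.016 rad per 4 N at the knob
- chopper_c: one of three outwardly identical hand-crank food choppers: white bowl on a black suction foot stuck fast to the bench, green lid, 146 mm across, lid top 124 mm up; origin at the centre of the foot's underside, z up along the crank's axis; the grey crank arm on the lid (its top face 139 mm above the origin) points along this body's +x, give or take 40 degrees
- knob_c (a point): centre of the top of the orange upright knob at the end of chopper_c's crank arm, 60 mm from the crank's axis, 176 mm above the chopper's origin; cylinder of 24 mm diameter, 36 mm high, that spins freely on the arm, so it can be held while the crank turns
- gear_c (a joint): elastic twist, in rad, of chopper_c's locked blade shaft under the lid: about 0 while the crank is within its free play, positive when the crank presses anticlockwise on the gears, negative clockwise; 0.016 rad per 4 N at the knob
- slider_base: aluminium track, 40 x 170 x 14 mm, fixed, origin at the centre of its underside; the red marker slides along its +y. Along the track's +x side lies a white scale, 34 mm wide and 12 mm high, with a long black tick at 0, 30 and 60 degrees, a middling one at every other 10 and a short one at every odd 5; ticks are 10 mm apart
- slider (a joint): position of the red marker along the track, in m: 0 at the zero tick (y = -60 mm of the track) to 0.12 at the 60 degree tick (y = +60 mm): 2 mm per degree. It starts near zero, stays where it is left and takes about 1.5 N to slide
- slider_top (a point): centre of the top face of the red marker block: 28 mm (track's x) x 20 mm (along the track) x 40 mm high, its top 54 mm above the bench; the marker's middle is what is read against the scale
- jar: jar with red lid, 68 mm across, 100 mm high; origin at the centre of its underside. Leave it alone
- can: can with blue label, 66 mm across, 100 mm high; origin at the centre of its underside. Leave it alone
- bulb_box: yellow carton, 65 x 65 x 110 mm; origin at the centre of its underside. Leave it alone
- mug: white mug, 80 mm across, 90 mm high; origin at the centre of its underside. Leave it alone
- spoon: spoon with black handle, 200 mm long; origin at the middle of its length, on its underside. Leave it alone
- screwdriver: screwdriver with red handle, 200 mm long; origin at the middle of its length, on its underside. Leave it alone
- plug_box: blue box, 90 x 60 x 45 mm; origin at the centre of its underside. Leave it alone
There are look-alikes about, which are no part of the job. What is shaped like the slider_base but green is not meant. Leave any blue look-alike of the chopper_b alone.

How it is judged:
By the outcome, as a careful person would: the job done as asked, in the order asked, and still so for the second after the job is handed in, with the robot touching nothing.
It also fails if it takes over 72 s, if anything falls off the work surface, if the arm or the gripper's body presses on something with over 40 N, if the wrist force passes 120 N, or if a joint passes its speed limit or range.

## Robot

A 7-joint arm with a two-finger parallel gripper is mounted at the origin on the work surface. World frame = base frame: x ahead of the robot, y to its left, z up, the work surface at z = 0. Lengths are in m, angles in rad, forces in N, time in s.
With the tool pointing down it reaches from about 0.4 to 0.875 m from the base axis. Payload 19.3 kg.
Tool frame: the origin (TCP) lies midway between the tips of the shut fingers; the grasp point (between the pads) lies 19 mm behind it; z points along the fingers, y is the line along which they close (so a half turn about z gives the same grasp; the last joint's range is limited). The gripper opens to 85 mm and grips with 20 to 120 N. Pads are 22 mm wide; open, the fingers measure 114 mm over their backs; the gripper's body (76 mm by 85 mm) begins 54 mm behind the grasp point. The pads swing forward as they close: fully open they stand 13 mm farther back than shut.
Start: joints at [-1.203, 0.521, -0.036, 1.599, 0.021, 1.021, -0.113], TCP at [0.265, 0.566, 0.231] pointing down, gripper open.
Joint ranges: [-2.91, 2.91], [-0.3, 2.13], [-1.5, 1.42], [0.17, 2.43], [-1.26, 4.41], [0.16, 1.93], [-2.52, 2.52]. Speed limits (rad/s): [1.89, 1.89, 2.39, 2.39, 3.01, 3.01, 3.01].

## Interface

Orientations are given as [roll, pitch, yaw] about the fixed x, y, z axes, in that order (R = Rz(yaw) Ry(pitch) Rx(roll)).
In Python, from workcell import * gives the robot as it stands. The module is installed in compiled form; this text tells all that it offers.
- The arm moves only by the tool play_rows, never from a script. Its argument "deltas" is a list of rows, each a list of 7 numbers: the shift along the tool's x, y, z in units of 500 mm (1.0 is 500 mm), then the turn, a rotation vector about the tool's x, y, z in units of 120 degrees (1.0 is 120 degrees), then the closure, from 0 (fully open) to 1 (shut). A call has 1 to 10 rows; each row is the pose to reach, as a shift and turn from the pose commanded when the call began, along the tool's axes at that moment; what a row does not reach only later rows make up. A row lasts 1/10 s, in which the tool goes at most 50 mm and 8.59 degrees, less where a joint would pass 70% of its speed; a pose out of reach is approached as far as the arm can. A call with a number of a shift or a turn outside -1 to 1 is refused whole. A call with a gripper value outside its range is refused whole. The fingers move at their own pace and stop on an object; "newtons" is the grip in N (left out, the last holds). Time passes only in rows, so rows that repeat a pose let the fingers close. It gives the time, the measured TCP pose, the force, the opening and the grip force at its end, in the units of the state.
- observe(): the state, without advancing time (a new reading comes with each control period).
- grab_frame(name): name is "side" or "top"; returns the picture (420x560x3 uint8, red, green, blue); there is no depth.
- get_calibration(name): a dict with "fovy" (degrees; the focal length in pixels is half the picture's height over the tangent of half this angle, whatever the lens; pixels are square), "cx", "cy" (the principal point, pixels), "k1" (the pictures are not rectified: a ray, as slopes to the right and down, at radius r is drawn at 1 + k1 r^2 times it, then the intrinsics apply), "xyz" and "rotation" of the camera in the world. Camera axes: x right, y down, z forward; pixel columns grow to the right and rows downward; lengths in m; the calibration is good to about 2 mm. A picture is of the moment at which its call begins. get_calibration takes no time and is no camera call.
- job_done(): hands the job in; it is judged then, once.
The state is a dict: "clock": time; "qpos": joint angles; "qd": joint speeds; "joint_efforts": joint torques, N m; "position": TCP position; "tool_rot": TCP orientation; "force": force on the tool from outside, world axes, zero at the start; "moment": the same for the moment, N m; "grip_width": finger opening in m; "finger_force": force on a finger pad.
Only numpy, scipy, OpenCV 4.12 (cv2) and the standard library are available. Lean on these libraries where they do the work, as an engineer would, in place of code of your own. Each camera call takes 0.05 s, during which the arm holds its last target. There are 200 camera calls.

## Working session

There is one attempt and no reset: what is moved stays moved. The work goes in short steps, Python scripts to look and compute and a tool call to move; the robot and the scene stay as the last step left them, time stands still between calls to the robot, and variables do not carry over. Pictures are saved under pics/ and viewed, at most 10 in all, crops included, and the job is handed in when it is done.

Besides the shell and the picture viewer there is one more tool, called after ">>>" as name(argument=value, ...) on one line, values as JSON. play_rows: Moves the arm, as the interface text tells. Its arguments: {"type":"object","properties":{"deltas":{"type":"array"},"newtons":{"type":"number"}},"required":["deltas"]}

```bash
mkdir -p pics; python3 - <<'E'
from workcell import *
import cv2,numpy as np
for n in("top","side"):
    im=grab_frame(n); cv2.imwrite(f"pics/{n}0.png",cv2.cvtColor(im,cv2.COLOR_RGB2BGR))
    print(n,get_calibration(n))
print(observe())
E
```

```text
top {'fovy': 57.215909024720055, 'cx': 276.5391821564832, 'cy': 208.2044770453132, 'k1': 0.012271948682687089, 'xyz': array([ 0.31218216, -0.00969561,  1.22918348]), 'rotation': array([-2.95147412e+00, -1.79300206e-04, -1.59050016e+00])}
side {'fovy': 54.31278721482562, 'cx': 276.96547912807966, 'cy': 207.99746673597423, 'k1': -0.08987909099696104, 'xyz': array([ 0.36017915, -0.7812522 ,  1.00410356]), 'rotation': array([-2.41114566e+00, -5.28023767e-04, -2.14743211e-01])}
{'clock': 0.1, 'qpos': array([-1.2032047 ,  0.52198429, -0.0362473 ,  1.59993454,  0.0211932 ,
        1.02107277, -0.11280288]), 'qd': array([ 1.03512798e-03, -7.09836448e-04, -1.04230442e-03, -7.93788665e-04,
        3.65178856e-05,  1.98320602e-03, -9.01963145e-04]), 'joint_efforts': array([ 4.22900586e-03, -9.28484559e+01,  1.98397078e+00, -3.70534587e+01,
        1.81229284e-02,  5.34001272e-03, -8.27866688e-05]), 'position': array([0.26491101, 0.56576293, 0.23077145]), 'tool_rot': array([-3.14058316e+00,  1.03485292e-04,  2.70371388e+00]), 'force': array([ 0.41132691, -1.04112839,  0.75075464]), 'moment': array([-0.01581819,  0.02793444, -0.03818939]), 'finger_force': 0.0, 'grip_width': 0.08529124598205967}
```

View pics/top0.png

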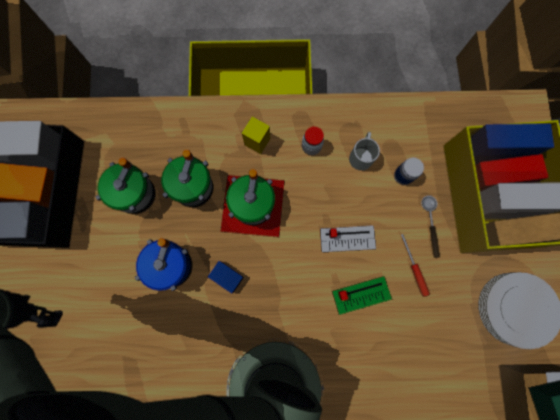

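View pics/side0.png

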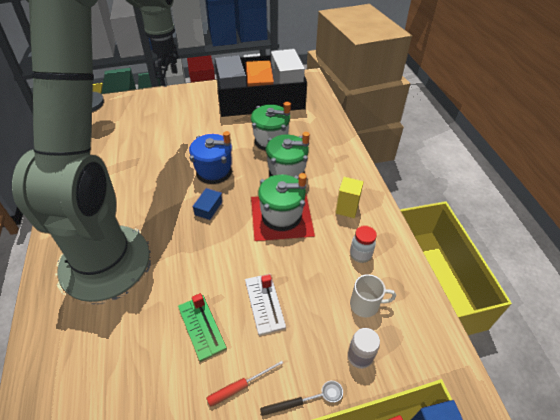

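The top view shows the mat chopper's lid near (250,199) with its knob near (252,175). The white scale is near (347,238) with its marker near (333,232). I'll measure both in enlarged crops.

```bash
cat > h.py <<'E'
from workcell import *
import cv2,numpy as np
from scipy.spatial.transform import Rotation as R
def cam(n):
    c=get_calibration(n); f=210/np.tan(np.radians(c['fovy']/2))
    return c,f,R.from_euler('xyz',c['rotation']).as_matrix()
def ray(n,u,v):
    c,f,M=cam(n); d=np.array([(u-c['cx'])/f,(v-c['cy'])/f]); s=d.copy()
    for _ in range(10): s=d/(1+c['k1']*(s@s))
    return c['xyz'],M@np.array([s[0],s[1],1])
def at(n,u,v,z):
    o,d=ray(n,u,v); return o+d*(z-o[2])/d[2]
def proj(n,p):
    c,f,M=cam(n); q=M.T@(np.array(p)-c['xyz']); s=q[:2]/q[2]; s=s*(1+c['k1']*(s@s)); return s*f+[c['cx'],c['cy']]
def tri(u1,u2):
    o1,d1=ray('top',*u1);o2,d2=ray('side',*u2)
    t=np.linalg.lstsq(np.c_[d1,-d2],o2-o1,rcond=None)[0]
    a,b=o1+d1*t[0],o2+d2*t[1]; return (a+b)/2,np.linalg.norm(a-b)
E
python3 - <<'E'
import cv2,numpy as np
t=cv2.imread('pics/top0.png');s=cv2.imread('pics/side0.png')
c=lambda im,x,y,w,h,k:cv2.resize(im[y:y+h,x:x+w],None,fx=k,fy=k,interpolation=cv2.INTER_CUBIC)
a=np.hstack([c(t,215,160,80,80,5),c(t,310,205,80,80,5)])
b=np.hstack([c(s,245,165,80,80,2.5),c(s,235,260,80,80,2.5)])
b=cv2.copyMakeBorder(b,0,0,0,400,cv2.BORDER_CONSTANT)
cv2.imwrite('pics/crop.png',np.vstack([a,b]))
E
```

```text
(no output)
```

View pics/crop.png

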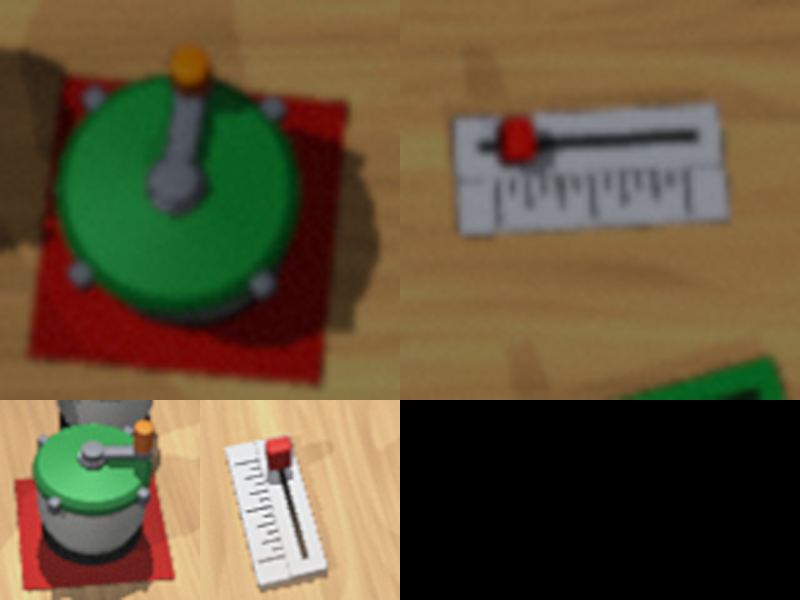

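```bash
python3 - <<'E'
from h import *
np.set_printoptions(precision=4,suppress=True)
T=lambda x,y:(215+x/5,160+y/5); S=lambda x,y:(310+(x-400)/5,205+y/5)
k=at('top',*T(190,58),.179);hub=at('top',*T(175,183),.145);lid=at('top',*T(178,190),.124)
print('knob',k,'hub',hub,'lid',lid,'r',np.linalg.norm((k-hub)[:2]),tri(T(190,58),(302.6,175.8)),tri(T(175,183),(281.8,187)))
m=[at('top',*T(*p),.003) for p in((62,75),(348,102),(322,384),(30,357))]
print('mat',np.array(m),np.mean(m,0))
print('slider',at('top',*S(518,137),.054),tri(S(518,134),(266.2,277.2)))
print('ticks0,60 near track',at('top',*S(497,180),.012),at('top',*S(686,172),.012))
print('scale corners',[at('top',*S(*p),z) for p,z in (((455,120),.014),((715,104),.014),((730,218),.012),((462,235),.012))])
E
```

```text
knob [0.621  0.0506 0.179 ] hub [0.5564 0.0618 0.145 ] lid [0.5568 0.0615 0.124 ] r 0.06558127914569849 (array([0.6202, 0.0508, 0.1765]), np.float64(0.002877000498414081)) (array([0.5596, 0.0628, 0.1305]), np.float64(1.45771482423357e-05))
mat [[ 0.6627  0.1452  0.003 ]
 [ 0.6407 -0.0429  0.003 ]
 [ 0.4548 -0.0219  0.003 ]
 [ 0.4759  0.1649  0.003 ]] [0.5585 0.0613 0.003 ]
slider [ 0.4592 -0.188   0.054 ] (array([ 0.4607, -0.1884,  0.0518]), np.float64(0.0013090805781977612))
ticks0,60 near track [ 0.4374 -0.1798  0.012 ] [ 0.4401 -0.2997  0.012 ]
scale corners [array([ 0.4759, -0.1546,  0.014 ]), array([ 0.4829, -0.3204,  0.014 ]), array([ 0.4105, -0.3255,  0.012 ]), array([ 0.4031, -0.1562,  0.012 ])]
```

```bash
cat >> h.py <<'E'
def delta(p,yaw_deg,cur=None):
    o=observe(); M=R.from_euler('xyz',o['tool_rot'])
    d=M.inv().apply(np.array(p)-o['position'])/.5
    w=(M.inv()*R.from_euler('xyz',[np.pi,0,np.radians(yaw_deg)])).as_rotvec()/np.radians(120)
    print('shift',d.round(4),'turn',w.round(4)); return d,w
E
python3 - <<'E'
from h import *
delta((.44,.31,.28),162)
delta((.619,.051,.25),170)
E
```

```text
shift [-0.534  -0.3149 -0.0981] turn [-0.0005  0.     -0.0591]
shift [-1.0779 -0.6322 -0.0377] turn [-0.0005 -0.     -0.1257]
```

>>> play_rows(deltas=[[-0.05,-0.03,-0.08,0,0,0,0],[-0.12,-0.07,-0.1,0,0,-0.02,0.2],[-0.2,-0.12,-0.1,0,0,-0.03,0.4],[-0.28,-0.165,-0.1,0,0,-0.04,0.4],[-0.36,-0.21,-0.1,0,0,-0.05,0.4],[-0.44,-0.26,-0.1,0,0,-0.06,0.4],[-0.534,-0.315,-0.1,0,0,-0.06,0.4],[-0.534,-0.315,-0.1,0,0,-0.06,0.4],[-0.534,-0.315,-0.1,0,0,-0.06,0.4]], newtons=20)

```text
clock: 1.0
position: [0.4408, 0.3088, 0.2812]
tool_rot: [-3.141, 0.0, 2.827]
force: [-1.0, -0.0, -0.2]
grip_width: 0.0514
finger_force: 0.0
```

```bash
python3 - <<'E'
from h import *
delta((.619,.051,.21),170)
E
```

```text
shift [-0.4987 -0.3798  0.1425] turn [-0.0002 -0.     -0.0671]
```

>>> play_rows(deltas=[[-0.07,-0.05,0,0,0,-0.01,0.45],[-0.14,-0.11,0,0,0,-0.02,0.45],[-0.21,-0.16,0,0,0,-0.03,0.45],[-0.28,-0.21,0,0,0,-0.04,0.45],[-0.35,-0.27,0,0,0,-0.05,0.45],[-0.42,-0.32,0,0,0,-0.06,0.45],[-0.499,-0.38,0,0,0,-0.067,0.45],[-0.499,-0.38,0.06,0,0,-0.067,0.45],[-0.499,-0.38,0.142,0,0,-0.067,0.45],[-0.499,-0.38,0.142,0,0,-0.067,0.45]])

```text
clock: 2.0
position: [0.6165, 0.0541, 0.2056]
tool_rot: [-3.14, -0.008, 2.972]
force: [-0.6, 0.3, 0.2]
grip_width: 0.0471
finger_force: 0.0
```

```bash
python3 - <<'E'
from h import *
o=observe();print(o['position'],np.degrees(o['tool_rot']),o['force'],o['qpos'])
delta((.619,.051,.152),170)
ims=[]
for n,c in(('top',(252,172)),('side',(302,176))):
    im=cv2.cvtColor(grab_frame(n),cv2.COLOR_RGB2BGR);x,y=c
    ims.append(cv2.resize(im[y-40:y+40,x-40:x+40],None,fx=5,fy=5,interpolation=cv2.INTER_CUBIC))
    print(n,proj(n,(.619,.051,.179)))
cv2.imwrite('pics/close.png',np.hstack(ims))
E
```

```text
[0.61653366 0.05409291 0.20561093] [-179.88801289   -0.43516491  170.25607983] [-0.58376756  0.28670898  0.1510664 ] [-0.24223077  0.54462437  0.0877502   1.64036463 -0.05600099  0.96686627
  1.26579812]
shift [-0.0067 -0.0051  0.1072] turn [-0.0009 -0.0036  0.0021]
top [252.87534397 172.27571836]
side [302.68815701 175.0329351 ]
```

View pics/close.png

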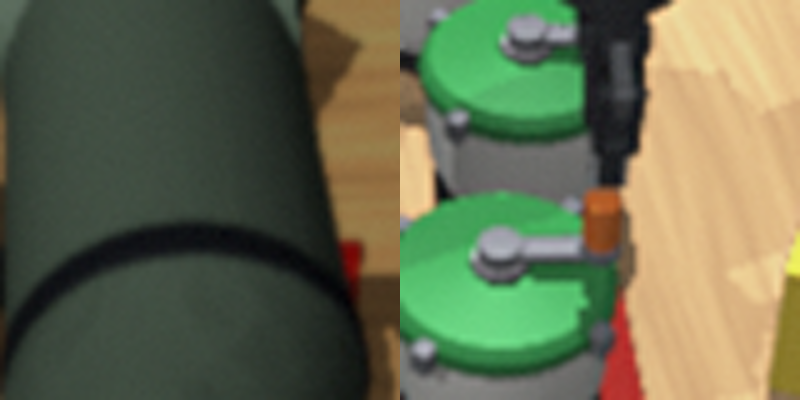

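The top view is blocked by the arm. In the side crop the knob top is at about (302,175), which matches my estimate. I'll descend around it.

>>> play_rows(deltas=[[-0.006,-0.005,0,0,-0.003,0.002,0.45],[-0.006,-0.005,0.03,0,-0.003,0.002,0.45],[-0.006,-0.005,0.06,0,-0.003,0.002,0.45],[-0.006,-0.005,0.09,0,-0.003,0.002,0.45],[-0.006,-0.005,0.107,0,-0.003,0.002,0.45],[-0.006,-0.005,0.107,0,-0.003,0.002,0.45],[-0.006,-0.005,0.107,0,-0.003,0.002,0.45]])

```text
clock: 2.8
position: [0.622, 0.0498, 0.1574]
tool_rot: [3.141, 0.007, 2.966]
force: [-0.3, 0.5, 0.6]
grip_width: 0.0472
finger_force: 0.0
```

>>> play_rows(deltas=[[0,0,0,0,0,0,0.55],[0,0,0,0,0,0,0.58],[0,0,0,0,0,0,0.6],[0,0,0,0,0,0,0.6]])

```text
clock: 3.2
position: [0.6217, 0.0498, 0.157]
tool_rot: [3.141, 0.007, 2.966]
force: [-0.1, -0.8, -0.4]
grip_width: 0.0342
finger_force: 0.0
```

>>> play_rows(deltas=[[0.004,0,0.008,0,-0.003,0,0.64],[0.004,0,0.008,0,-0.003,0,0.66],[0.004,0,0.008,0,-0.003,0,0.68],[0.004,0,0.008,0,-0.003,0,0.7],[0.004,0,0.008,0,-0.003,0,0.72],[0.004,0,0.008,0,-0.003,0,0.74]], newtons=20)

```text
clock: 3.8
position: [0.6198, 0.0501, 0.1529]
tool_rot: [3.141, 0.013, 2.966]
force: [-0.2, 0.2, 0.9]
grip_width: 0.0235
finger_force: 20.0
```

>>> play_rows(deltas=[[0.0,-0.0021,0,0,0,0.0083,0.74],[0.0001,-0.0043,0,0,0,0.0167,0.74],[0.0001,-0.0043,0,0,0,0.0167,0.74]])

```text
clock: 4.1
position: [0.6193, 0.0478, 0.1529]
tool_rot: [3.141, 0.013, 2.929]
force: [0.6, 0.6, 1.4]
grip_width: 0.0232
finger_force: 20.1
```

>>> play_rows(deltas=[[0.0,-0.0021,0,0,0,0.0083,0.74],[0.0001,-0.0043,0,0,0,0.0167,0.74],[0.0001,-0.0043,0,0,0,0.0167,0.74]])

```text
clock: 4.4
position: [0.6187, 0.0457, 0.1528]
tool_rot: [3.141, 0.013, 2.894]
force: [0.5, 0.2, 2.2]
grip_width: 0.0231
finger_force: 20.1
```

>>> play_rows(deltas=[[0.0,-0.0021,0,0,0,0.0083,0.74],[0.0001,-0.0043,0,0,0,0.0167,0.74],[0.0001,-0.0043,0,0,0,0.0167,0.74]])

```text
clock: 4.7
position: [0.6182, 0.0437, 0.1528]
tool_rot: [3.14, 0.012, 2.859]
force: [0.4, 0.0, 1.1]
grip_width: 0.0235
finger_force: 20.2
```

>>> play_rows(deltas=[[0.0,-0.0021,0,0,0,0.0083,0.74],[0.0001,-0.0043,0,0,0,0.0167,0.74],[0.0001,-0.0043,0,0,0,0.0167,0.74]])

```text
clock: 5.0
position: [0.6175, 0.0416, 0.1528]
tool_rot: [3.14, 0.012, 2.824]
force: [-0.6, 0.7, 1.4]
grip_width: 0.0234
finger_force: 20.2
```

>>> play_rows(deltas=[[0.0,-0.0021,0,0,0,0.0083,0.74],[0.0001,-0.0043,0,0,0,0.0167,0.74],[0.0001,-0.0043,0,0,0,0.0167,0.74]])

```text
clock: 5.3
position: [0.6167, 0.0396, 0.1527]
tool_rot: [3.14, 0.012, 2.789]
force: [-0.5, -0.2, -0.6]
grip_width: 0.0234
finger_force: 20.2
```

>>> play_rows(deltas=[[0.0,-0.0021,0,0,0,0.0083,0.74],[0.0001,-0.0043,0,0,0,0.0167,0.74],[0.0001,-0.0043,0,0,0,0.0167,0.74]])

```text
clock: 5.6
position: [0.6159, 0.0376, 0.1527]
tool_rot: [3.139, 0.012, 2.755]
force: [-1.4, 1.5, 1.3]
grip_width: 0.0231
finger_force: 20.2
```

>>> play_rows(deltas=[[0.0,-0.0021,0,0,0,0.0083,0.74],[0.0001,-0.0043,0,0,0,0.0167,0.74],[0.0001,-0.0043,0,0,0,0.0167,0.74]])

```text
clock: 5.9
position: [0.615, 0.0356, 0.1527]
tool_rot: [3.139, 0.012, 2.72]
force: [-1.8, 0.8, 0.6]
grip_width: 0.0232
finger_force: 20.2
```

>>> play_rows(deltas=[[0.0,-0.0021,0,0,0,0.0083,0.74],[0.0001,-0.0043,0,0,0,0.0167,0.74],[0.0001,-0.0043,0,0,0,0.0167,0.74]])

```text
clock: 6.2
position: [0.6141, 0.0337, 0.1527]
tool_rot: [3.138, 0.012, 2.685]
force: [-3.0, 0.5, 0.6]
grip_width: 0.0233
finger_force: 20.1
```

>>> play_rows(deltas=[[0.0006,-0.0021,0,0,0,0.0083,0.74],[0.0012,-0.0043,0,0,0,0.0167,0.74],[0.0012,-0.0043,0,0,0,0.0167,0.74]])

```text
clock: 6.5
position: [0.6129, 0.032, 0.1528]
tool_rot: [3.138, 0.012, 2.65]
force: [0.6, 1.8, 1.0]
grip_width: 0.0233
finger_force: 20.1
```

>>> play_rows(deltas=[[0.0003,-0.0021,0,0,0,0.0083,0.74],[0.0003,-0.0021,0,0,0,0.0083,0.74],[0.0003,-0.0021,0,0,0,0.0083,0.74]])

```text
clock: 6.8
position: [0.6125, 0.0315, 0.1529]
tool_rot: [3.137, 0.013, 2.634]
force: [2.6, 2.5, 0.9]
grip_width: 0.0232
finger_force: 20.1
```

>>> play_rows(deltas=[[0.0002,-0.0015,0,0,0,0.005,0.74],[0.0002,-0.0015,0,0,0,0.005,0.74],[0.0002,-0.0015,0,0,0,0.005,0.74]])

```text
clock: 7.1
position: [0.6122, 0.0309, 0.153]
tool_rot: [3.137, 0.013, 2.623]
force: [5.1, 3.1, 0.9]
grip_width: 0.0236
finger_force: 20.2
```

```bash
python3 - <<'E'
from h import *
for i in range(5):
    o=observe(); print(o['position'].round(4),o['force'].round(2),np.degrees(o['tool_rot'][2]).round(2))
t=np.arctan2(*(o['position'][:2]-[.5585,.0613])[::-1]);print(np.degrees(t),'tang',-np.sin(t)*o['force'][0]+np.cos(t)*o['force'][1])
E
```

```text
[0.6122 0.0309 0.153 ] [5.06 3.14 0.87] 150.26
[0.6122 0.0309 0.153 ] [5.06 3.14 0.87] 150.26
[0.6122 0.0309 0.153 ] [5.06 3.14 0.87] 150.26
[0.6122 0.0309 0.153 ] [5.06 3.14 0.87] 150.26
[0.6122 0.0309 0.153 ] [5.06 3.14 0.87] 150.26
-29.48863954688369 tang 5.225111331632016
```

>>> play_rows(deltas=[[-0.0003,0.0064,0,0,0,-0.025,0.74],[-0.0004,0.0129,0,0,0,-0.05,0.74],[0.0002,0.0192,0,0,0,-0.075,0.74],[0.0013,0.0256,0,0,0,-0.1,0.74],[0.0028,0.0318,0,0,0,-0.125,0.74],[0.0046,0.038,0,0,0,-0.15,0.74],[0.0046,0.038,0,0,0,-0.15,0.74]])

```text
clock: 7.8
position: [0.6193, 0.0482, 0.1528]
tool_rot: [3.141, 0.013, 2.938]
force: [1.9, -0.6, 1.7]
grip_width: 0.0234
finger_force: 20.3
```

>>> play_rows(deltas=[[0.0,0.0021,0,0,0,-0.0083,0.74],[0.0001,0.0043,0,0,0,-0.0167,0.74],[0.0001,0.0043,0,0,0,-0.0167,0.74]])

```text
clock: 8.1
position: [0.6197, 0.0504, 0.1529]
tool_rot: [-3.141, 0.013, 2.972]
force: [3.8, -1.3, 2.5]
grip_width: 0.0231
finger_force: 20.3
```

>>> play_rows(deltas=[[-0.0004,0.0021,0,0,0,-0.0083,0.74],[-0.0006,0.0043,0,0,0,-0.0167,0.74],[-0.0006,0.0043,0,0,0,-0.0167,0.74]])

```text
clock: 8.4
position: [0.6202, 0.0528, 0.1528]
tool_rot: [-3.141, 0.013, 3.008]
force: [3.1, -0.7, 2.3]
grip_width: 0.0229
finger_force: 20.3
```

>>> play_rows(deltas=[[-0.0004,0.0021,0,0,0,-0.0083,0.74],[-0.0006,0.0043,0,0,0,-0.0167,0.74],[-0.0006,0.0043,0,0,0,-0.0167,0.74]])

```text
clock: 8.7
position: [0.6206, 0.0549, 0.1527]
tool_rot: [-3.141, 0.012, 3.043]
force: [0.5, -0.1, 1.6]
grip_width: 0.023
finger_force: 20.3
```

>>> play_rows(deltas=[[0,0.0021,0,0,0,-0.0083,0.74],[0,0.0043,0,0,0,-0.0167,0.74],[0,0.0043,0,0,0,-0.0167,0.74]])

```text
clock: 9.0
position: [0.6208, 0.057, 0.1527]
tool_rot: [-3.14, 0.012, 3.078]
force: [0.8, -1.0, 1.8]
grip_width: 0.0232
finger_force: 20.3
```

>>> play_rows(deltas=[[0,0.0021,0,0,0,-0.0083,0.74],[0,0.0043,0,0,0,-0.0167,0.74],[0,0.0043,0,0,0,-0.0167,0.74]])

```text
clock: 9.3
position: [0.621, 0.0591, 0.1527]
tool_rot: [-3.14, 0.012, 3.113]
force: [0.2, -0.7, 0.8]
grip_width: 0.0234
finger_force: 20.3
```

>>> play_rows(deltas=[[0,0.0021,0,0,0,-0.0083,0.74],[0,0.0043,0,0,0,-0.0167,0.74],[0,0.0043,0,0,0,-0.0167,0.74]])

```text
clock: 9.6
position: [0.6211, 0.0613, 0.1527]
tool_rot: [-3.139, 0.012, -3.135]
force: [-0.3, -0.0, 2.3]
grip_width: 0.0234
finger_force: 20.2
```

>>> play_rows(deltas=[[0,0.0021,0,0,0,-0.0083,0.74],[0.0001,0.0043,0,0,0,-0.0167,0.74],[0.0001,0.0043,0,0,0,-0.0167,0.74]])

```text
clock: 9.9
position: [0.6211, 0.0634, 0.1527]
tool_rot: [-3.139, 0.012, -3.1]
force: [0.2, -0.3, 2.0]
grip_width: 0.0232
finger_force: 20.2
```

>>> play_rows(deltas=[[0,0.0021,0,0,0,-0.0083,0.74],[0.0001,0.0043,0,0,0,-0.0167,0.74],[0.0001,0.0043,0,0,0,-0.0167,0.74]])

```text
clock: 10.2
position: [0.621, 0.0656, 0.1528]
tool_rot: [-3.139, 0.012, -3.065]
force: [0.9, -0.5, 1.3]
grip_width: 0.0235
finger_force: 20.2
```

>>> play_rows(deltas=[[0,0.0021,0,0,0,-0.0083,0.74],[0.0001,0.0043,0,0,0,-0.0167,0.74],[0.0001,0.0043,0,0,0,-0.0167,0.74]])

```text
clock: 10.5
position: [0.6209, 0.0673, 0.1528]
tool_rot: [-3.138, 0.012, -3.03]
force: [0.9, -1.8, 0.8]
grip_width: 0.023
finger_force: 20.3
```

>>> play_rows(deltas=[[0,0.0021,0,0,0,-0.0083,0.74],[0,0.0021,0,0,0,-0.0083,0.74],[0,0.0021,0,0,0,-0.0083,0.74]])

```text
clock: 10.8
position: [0.6208, 0.068, 0.1528]
tool_rot: [-3.137, 0.012, -3.014]
force: [1.8, -4.7, 1.0]
grip_width: 0.023
finger_force: 20.3
```

```bash
python3 - <<'E'
from h import *
for p,y in (((.6210,.0656),184.4),((.6211,.0613),180.4),((.6206,.0549),174.35),((.6195,.0485),168.3),((.6176,.0416),161.8),((.6157,.0376),157.85),((.6139,.0337),153.85),((.6130,.0320),152)): delta((*p,.1528),y)
from scipy.optimize import least_squares as L
P=np.array([(.6193,.0478),(.6187,.0457),(.6182,.0437),(.6175,.0416),(.6167,.0396),(.6159,.0376),(.615,.0356),(.6129,.0320),(.6206,.0549),(.6208,.057),(.621,.0591),(.6211,.0613),(.6211,.0634),(.621,.0656)])
s=L(lambda c:np.hypot(*(P-c[:2]).T)-c[2],[.5585,.0613,.0617]);print(s.x,np.abs(s.fun).max())
for C in (s.x[:2],(.5585,.0613),(.5605,.0613)):
  print([np.degrees(np.arctan2(y-C[1],x-C[0])) for x,y in((.6122,.0309),(.6208,.0680))])
E
```

```text
shift [ 0.0002 -0.0048  0.    ] turn [-0.0019  0.0058  0.0243]
shift [ 0.0011 -0.0134  0.    ] turn [-0.0017  0.0059  0.0576]
shift [ 0.0037 -0.026   0.0001] turn [-0.0014  0.006   0.108 ]
shift [ 0.0075 -0.0384  0.0001] turn [-0.0011  0.0061  0.1584]
shift [ 0.013  -0.0516  0.0001] turn [-0.0007  0.0062  0.2126]
shift [ 0.0178 -0.059   0.    ] turn [-0.0005  0.0062  0.2455]
shift [ 0.0224 -0.0663  0.    ] turn [-0.0003  0.0062  0.2788]
shift [ 0.0246 -0.0695 -0.    ] turn [-2.000e-04  6.200e-03  2.943e-01]
[0.56001517 0.06234256 0.06106792] 9.681410144776054e-05
[np.float64(-31.069931349245095), np.float64(5.317384461029558)]
[np.float64(-29.514547745747315), np.float64(6.138233542797241)]
[np.float64(-30.455857578354625), np.float64(6.340191745909912)]
```

>>> play_rows(deltas=[[0.0003,-0.005,0,0,0,0.024,0.74],[0.0011,-0.0134,0,0,0,0.0576,0.74],[0.0037,-0.026,0,0,0,0.108,0.74],[0.0075,-0.0384,0,0,0,0.1584,0.74],[0.013,-0.0516,0,0,0,0.2126,0.74],[0.0178,-0.059,0,0,0,0.2455,0.74],[0.0224,-0.0663,0,0,0,0.2788,0.74],[0.0224,-0.0663,0,0,0,0.2788,0.74]])

```text
clock: 11.6
position: [0.6139, 0.0341, 0.1529]
tool_rot: [3.138, 0.013, 2.684]
force: [3.1, -1.8, 2.4]
grip_width: 0.0233
finger_force: 20.3
```

>>> play_rows(deltas=[[-0.0003,-0.0021,0,0,0,0.0083,0.74],[-0.0003,-0.0043,0,0,0,0.0167,0.74],[-0.0003,-0.0043,0,0,0,0.0167,0.74]])

```text
clock: 11.9
position: [0.613, 0.0323, 0.1528]
tool_rot: [3.138, 0.012, 2.65]
force: [2.5, -0.7, 3.3]
grip_width: 0.0231
finger_force: 20.4
```

>>> play_rows(deltas=[[-0.0002,-0.0015,0,0,0,0.006,0.74],[-0.0002,-0.003,0,0,0,0.01,0.74],[-0.0002,-0.003,0,0,0,0.01,0.74]])

```text
clock: 12.2
position: [0.6124, 0.0313, 0.1528]
tool_rot: [3.137, 0.012, 2.629]
force: [3.7, 1.8, 2.3]
grip_width: 0.0235
finger_force: 20.3
```

>>> play_rows(deltas=[[-0.0002,-0.0014,0,0,0,0.005,0.74],[-0.0002,-0.0014,0,0,0,0.005,0.74],[-0.0002,-0.0014,0,0,0,0.005,0.74]])

```text
clock: 12.5
position: [0.6122, 0.0308, 0.1528]
tool_rot: [3.137, 0.012, 2.619]
force: [3.3, 3.9, 2.4]
grip_width: 0.0233
finger_force: 20.3
```

The third bite is at the same place as the first. I'll back off slightly so the gears are unloaded, then release and lift.

>>> play_rows(deltas=[[-0.0003,0.002,0,0,0,-0.008,0.74],[-0.0003,0.005,0,0,0,-0.02,0.74],[-0.0003,0.005,0,0,0,-0.02,0.6],[-0.0003,0.005,0,0,0,-0.02,0.5],[-0.0003,0.005,0,0,0,-0.02,0.45],[-0.0003,0.005,0,0,0,-0.02,0.45],[-0.0003,0.005,-0.06,0,0,-0.02,0.45],[-0.0003,0.005,-0.14,0,0,-0.02,0.45],[-0.0003,0.005,-0.2,0,0,-0.02,0.45],[-0.0003,0.005,-0.2,0,0,-0.02,0.45]])

```text
clock: 13.5
position: [0.6138, 0.0324, 0.2568]
tool_rot: [3.134, 0.017, 2.66]
force: [0.2, -0.6, -0.6]
grip_width: 0.0471
finger_force: 0.0
```

```bash
python3 - <<'E'
from h import *
print(observe()['position'])
# marker top (.4592,-.188); tool y along track; above it
delta((.4595,-.188,.12),182)
delta((.4595,-.188,.25),182)
E
```

```text
[0.61375453 0.03244539 0.25684587]
shift [ 0.0739 -0.5356  0.2686] turn [ 0.0013  0.0087 -0.2464]
shift [ 0.0696 -0.5337  0.0087] turn [ 0.0013  0.0087 -0.2464]
```

>>> play_rows(deltas=[[0.01,-0.07,0,0,0,-0.03,0.4],[0.02,-0.15,0,0,0.002,-0.07,0.4],[0.03,-0.23,0,0,0.004,-0.1,0.4],[0.04,-0.31,0.01,0,0.006,-0.14,0.4],[0.05,-0.39,0.01,0,0.008,-0.18,0.4],[0.06,-0.47,0.01,0,0.009,-0.22,0.4],[0.07,-0.534,0.05,0,0.009,-0.246,0.4],[0.073,-0.535,0.12,0,0.009,-0.246,0.4],[0.073,-0.535,0.2,0,0.009,-0.246,0.4],[0.073,-0.535,0.25,0,0.009,-0.246,0.4]])

```text
clock: 14.5
position: [0.4565, -0.188, 0.1239]
tool_rot: [3.139, -0.008, -3.108]
force: [0.1, -0.0, 0.1]
grip_width: 0.0511
finger_force: 0.0
```

```bash
python3 - <<'E'
from h import *
o=observe();print(o['position'],np.degrees(o['tool_rot']),o['qpos'])
ims=[]
for n,c in(('top',(252,195)),('side',(262,290))):
    im=cv2.cvtColor(grab_frame(n),cv2.COLOR_RGB2BGR);x,y=c
    ims.append(cv2.resize(im[y-50:y+50,x-50:x+50],None,fx=4,fy=4,interpolation=cv2.INTER_CUBIC))
cv2.imwrite('pics/sl.png',np.hstack(ims))
delta((.4595,-.188,.03),182)
E
```

```text
[ 0.45648867 -0.18796914  0.12390194] [ 179.84473896   -0.43545649 -178.06461933] [ 0.18564569  0.48167234  0.11155102  2.03423966 -0.08700542  0.63812533
  1.95952119]
shift [-0.0093 -0.0018  0.187 ] turn [ 0.0017 -0.0052 -0.0003]
```

View pics/sl.png

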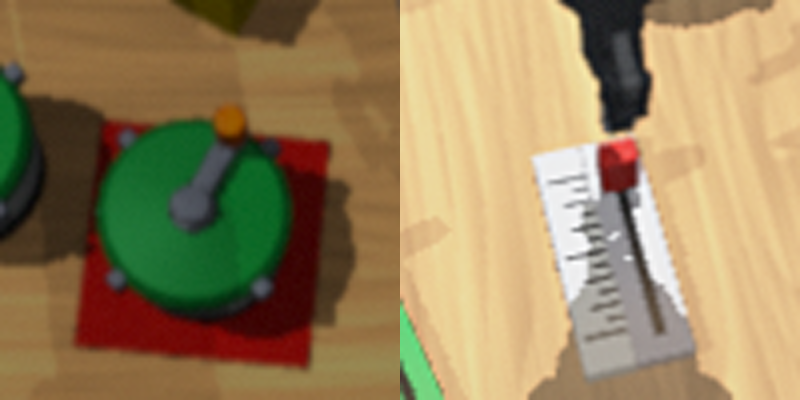

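The crank stands unloaded about 2° inside the clockwise bite. The gripper is centred above the marker, whose top shows near crop (617,152). I'll descend and grip it.

>>> play_rows(deltas=[[-0.006,-0.002,0.05,0,-0.005,0,0.4],[-0.006,-0.002,0.1,0,-0.005,0,0.4],[-0.006,-0.002,0.15,0,-0.005,0,0.4],[-0.006,-0.002,0.18,0,-0.005,0,0.4],[-0.006,-0.002,0.18,0,-0.005,0,0.5],[-0.006,-0.002,0.18,0,-0.005,0,0.6],[-0.006,-0.002,0.18,0,-0.005,0,0.7],[-0.006,-0.002,0.18,0,-0.005,0,0.8],[-0.006,-0.002,0.18,0,-0.005,0,0.8]])

```text
clock: 15.5
position: [0.4609, -0.189, 0.0376]
tool_rot: [3.14, 0.007, -3.107]
force: [-1.2, 0.9, 11.3]
grip_width: 0.0194
finger_force: 24.4
```

>>> play_rows(deltas=[[0,0,-0.004,0,0,0,0.8],[0,-0.02,-0.004,0,0,0,0.8],[0,-0.04,-0.004,0,0,0,0.8],[0,-0.06,-0.004,0,0,0,0.8],[0,-0.08,-0.004,0,0,0,0.8],[0,-0.1,-0.004,0,0,0,0.8],[0,-0.118,-0.004,0,0,0,0.8],[0,-0.118,-0.004,0,0,0,0.8],[0,-0.118,-0.004,0,0,0,0.8]])

```text
clock: 16.4
position: [0.4627, -0.2489, 0.0385]
tool_rot: [3.14, 0.006, -3.108]
force: [4.5, -0.8, 1.8]
grip_width: 0.0191
finger_force: 24.8
```

>>> play_rows(deltas=[[0,0,0,0,0,0,0.6],[0,0,0,0,0,0,0.45],[0,0,0,0,0,0,0.4],[0,0,-0.06,0,0,0,0.4],[0,0,-0.14,0,0,0,0.4],[0,0,-0.22,0,0,0,0.4],[0,0,-0.3,0,0,0,0.4],[0,0.06,-0.35,0,0,0,0.4],[0,0.14,-0.35,0,0,0,0.4],[0,0.22,-0.35,0,0,0,0.4]])

```text
clock: 17.4
position: [0.4574, -0.1371, 0.2141]
tool_rot: [3.14, 0.006, -3.108]
force: [1.4, 0.5, -0.8]
grip_width: 0.0513
finger_force: 0.0
```

>>> play_rows(deltas=[[0,0.08,0,0,0,0,0.4],[0,0.16,0,0,0,0,0.4],[0,0.24,0,0,0,0,0.4],[0,0.32,0,0,0,0,0.4],[0,0.32,0,0,0,0,0.4]])

```text
clock: 17.9
position: [0.4516, 0.0264, 0.2138]
tool_rot: [3.138, 0.004, -3.101]
force: [-0.3, -1.4, 0.3]
grip_width: 0.0511
finger_force: 0.0
```

```bash
python3 - <<'E'
from h import *
im=cv2.cvtColor(grab_frame('top'),cv2.COLOR_RGB2BGR)
im2=cv2.cvtColor(grab_frame('side'),cv2.COLOR_RGB2BGR)
cv2.imwrite('pics/fin.png',np.hstack([cv2.resize(im[205:285,310:390],None,fx=5,fy=5,interpolation=cv2.INTER_CUBIC),cv2.resize(im2[260:340,225:305],None,fx=5,fy=5,interpolation=cv2.INTER_CUBIC)]))
E
```

```text
(no output)
```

View pics/fin.png

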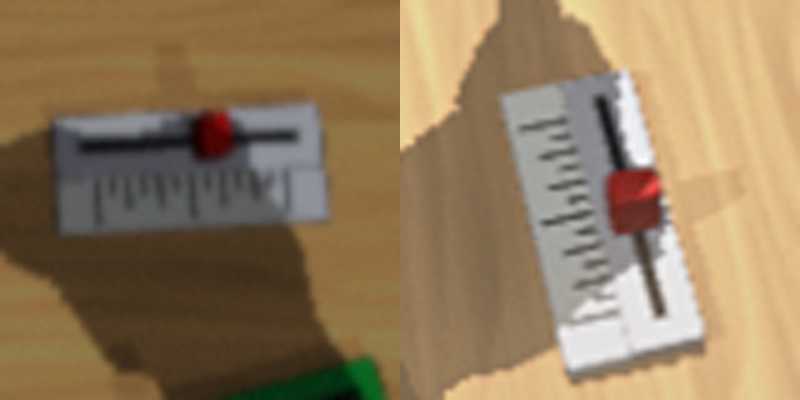

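The marker stands just past the 30 tick, with its top at about crop (214,132). I'll check it by calibration, then hand in.

```bash
python3 - <<'E'
from h import *
p=at('top',310+214/5,205+131/5,.054)[:2]
a=at('top',310+97/5,205+182/5,.012)[:2];b=at('top',310+287/5,205+175/5,.012)[:2]
d=(b-a)/np.linalg.norm(b-a); deg=(p-a)@d/.002; print(p,deg,np.linalg.norm(b-a))
if 32<deg<37: print(job_done())
E
```

```text
[ 0.46177466 -0.24712041] 33.91530681969055 0.12045889583807701
the job is handed in; nothing more can be done
None
```

The chopper on the red mat has about 34° of free play from bite to bite; the red marker is set at about 34°, released, and the job is handed in.

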